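# Prop open the fastener chest

## Task

Lift the lid of the green chest by its black pull, right up to its stop, where it will stay for now. Then take the prop rod by its red grip and swing it up until its pin is fully home in the hole of the lid's yellow catch, and let go.

Things in the scene. Friction and masses are not known exactly. Their poses are not given: they have to be found in the camera images.
- chest: Green steel chest fixed to the bench (a red case stands near it), 160 (x) by 200 (y) by 90 mm; origin: centre of the underside, z up. Prop rod (10 mm thick) outside its +x wall, pivot axis along x at (102, -90, 55) mm, lying nearly level to +y. Red grip at its free end, 14 (x) by 20 high by 60 mm, centred 250 mm from the pivot, pinched across x. Stiff pivot: stays where left, moves with 2 N.
- lid (a joint): Lid angle, rad: 0 closed, stop at 0.88; it may start ajar. The hinge runs along chest x at y +100, z +90 mm. Black pull at the -y edge: an upright tab 12 mm thick (x), 22 high, sticking out 50; grip point at (0, -136, 94) mm when closed, pinched across x; it turns between the pads of an upright gripper, as the prop's grip does. Stiff hinge: stays where left, lifts with about 5 N.
- prop_pin (a point): Free end of the prop's pin: steel, 9 mm diameter, standing square off the rod 178 mm from the pivot and ending 26.5 mm from the rod's middle line; it points up when the rod lies level. The rod swings up in the plane x = 102 mm of the chest; home, it slopes about 0.85 rad above level, its side against the catch plate, which stops it.
- catch_seat (a point): Where the pin's end sits when home; moves with the lid. It lies 16 mm beyond the middle of the yellow catch, a 42 by 50 mm plate, 5 mm thick, with a 26 by 34 mm hole, standing across the lid's +x edge 130 mm from the hinge. With the lid up (0.79 rad or more) the hole meets the pin, which enters from the side facing the hinge.

How it is judged:
On the way, in this order (a step that is already met when the one before it is completed fails the run):
1. the lid has been lifted to about its stop (0.78 rad or more) (value of joint lid above 0.78 rad), for 0.2 s.
2. the prop's pin is in the catch's hole (distance between prop_pin and catch_seat below 0.014 m), for 0.2 s.
At the end, for the whole second after the job is handed in: The green chest's lid stands open (0.76 rad or more) and still, and the end of the prop's pin is through the catch's hole, within 14 mm of its seat (value of joint lid above 0.76 rad and distance between prop_pin and catch_seat below 0.014 m and velocity of joint lid between -0.05 and 0.05 rad/s); the robot touches nothing.
It also fails if it takes over 54 s, if anything falls off the work surface, if the arm or the gripper's body presses on something with over 40 N, if the wrist force passes 120 N, or if a joint passes its speed limit or range.

## Robot

A 6-joint arm with a two-finger parallel gripper is mounted at the origin on the work surface. World frame = base frame: x ahead of the robot, y to its left, z up, the work surface at z = 0. Lengths are in m, angles in rad, forces in N, time in s.
With the tool pointing down it reaches from about 0.275 to 1 m from the base axis. Payload 8.4 kg.
Tool frame: the origin (TCP) lies on the centre line of the jaws, within the pads' length; the fingertips stand 17 mm ahead of it and the grasp point (between the pads) lies 2 mm behind it (bot.tcp_to_tips is the z of the fingertips in the tool frame, in m); z points along the fingers, y is the line along which they close (so a half turn about z gives the same grasp; the last joint's range is limited). The gripper opens to 85 mm and grips with 20 to 120 N. Pads are 22 mm wide; open, the fingers measure 114 mm over their backs; the gripper's body (76 mm by 85 mm) begins 54 mm behind the grasp point. The pads swing forward as they close: fully open they stand 13 mm farther back than shut.
Start: joints at [-1.334, 0.353, 1.633, -0, 1.155, -0.002], TCP at [0.148, -0.607, 0.248] pointing down, gripper open.
Joint ranges: [-2.63, 2.63], [-0.92, 2.1], [0.06, 2.66], [-1.3, 4.44], [0, 2.69], [-3.02, 3.02]. Speed limits (rad/s): [2.22, 2.22, 2.79, 3.14, 3.14, 3.14].

## Interface

Orientations are given as a unit quaternion [x, y, z, w].
In Python, from workcell import bot, hand, kinematics, get_obs, vision, hand_in gives the robot as it stands. The module is installed in compiled form; this text tells all that it offers. Calls block until the motion is done:
- bot.reach(position, orientation): joint-space move of the TCP to a pose.
- bot.servo_line(position, ori=None, velocity=0.15): straight line of the TCP; ori=None keeps the orientation; velocity is the mean speed in m/s.
- bot.goto_joints(angles): joint-space move.
- hand.move_gripper(opening, strength=None): finger opening in m; strength is the grip in N (None keeps the last); returns when the fingers have stopped.
- bot.dwell(seconds).
- kinematics.solve_ik(position, orientation): joint angles nearest the present ones, or None.
- get_obs(): the state.
- vision.read_camera(name): name is "scene" or "top" or "wrist"; returns a dict with "frame" (384x512x3 uint8, red, green, blue), "intrinsics" (3x3 intrinsics, pixels), "view" (4x4, takes a point from world to camera coordinates). Camera axes: x right, y down, z forward; pixel columns grow to the right and rows downward; lengths in m; the calibration is good to about 2 mm. The wrist camera is an equidistant fisheye: a pixel r from the principal point sees the ray r / f radians off the axis. A picture is of the moment at which its call begins. There is no depth.
A pose or a line that the arm cannot do raises bot.IKError and nothing moves.
- hand_in(): hands the job in; it is judged then, once.
The state is a dict: "time_s": time; "joint_pos": joint angles; "joint_vel": joint speeds; "joint_efforts": joint torques, N m; "position": TCP position; "orientation": TCP orientation; "wrist_force": force on the tool from outside, world axes, zero at the start; "ft_torque": the same for the moment, N m; "gripper_width": finger opening in m; "grip_force": force on a finger pad.
Only numpy, scipy, OpenCV 4.12 (cv2) and the standard library are available. Lean on these libraries where they do the work, as an engineer would, in place of code of your own. Each camera call takes 0.05 s, during which the arm holds its last target. There are 200 camera calls.

## Working session

There is one attempt and no reset: what is moved stays moved. The work goes in short steps, each a Python script; the robot and the scene stay as the last script left them, time stands still between calls to the robot, and variables do not carry over. Pictures are saved under pics/ and viewed, at most 10 in all, crops included, and the job is handed in when it is done.

```bash
mkdir -p pics; python3 - <<'E'
from workcell import vision,get_obs
import cv2,numpy as np
for n in ("scene","top"):
    c=vision.read_camera(n); cv2.imwrite(f"pics/{n}0.png",cv2.resize(c["frame"][:,:,::-1],(800,600),interpolation=cv2.INTER_CUBIC))
    np.savez(f"{n}0.npz",**c); print(n,c["intrinsics"].round(1).tolist(),c["view"].round(3).tolist())
print(get_obs())
E
```

```text
scene [[387.9, 0.0, 249.4], [0.0, 387.9, 188.6], [0.0, 0.0, 1.0]] [[0.239, 0.971, 0.014, -0.118], [0.754, -0.176, -0.633, -0.338], [-0.612, 0.162, -0.774, 1.247], [0.0, 0.0, 0.0, 1.0]]
top [[386.1, 0.0, 251.3], [0.0, 386.1, 196.6], [0.0, 0.0, 1.0]] [[0.031, -0.999, 0.025, -0.031], [-0.995, -0.033, -0.094, 0.515], [0.095, -0.022, -0.995, 0.763], [0.0, 0.0, 0.0, 1.0]]
{'time_s': 0.1, 'joint_pos': array([-1.33442715e+00,  3.53565275e-01,  1.63401200e+00,  5.11870173e-05,
        1.15518472e+00, -2.39420495e-03]), 'joint_vel': array([ 3.78919948e-05, -1.97864012e-03, -2.65138834e-03,  1.65425849e-03,
        2.20460623e-03, -5.38370399e-04]), 'joint_efforts': array([ 5.40289511e-04, -6.06358624e+01, -3.42818749e+01,  5.01684872e-05,
        3.85777355e-03,  7.36089930e-06]), 'position': array([ 0.1477443 , -0.60690244,  0.24766568]), 'orientation': array([ 9.92883528e-01,  1.19088027e-01, -4.49945856e-05, -5.83406753e-04]), 'wrist_force': array([ 0.08174879,  0.39019696, -0.21885924]), 'ft_torque': array([ 0.02754207, -0.03766865, -0.0071538 ]), 'grip_force': 0.0, 'gripper_width': 0.08571408281281102}
```

View pics/scene0.png

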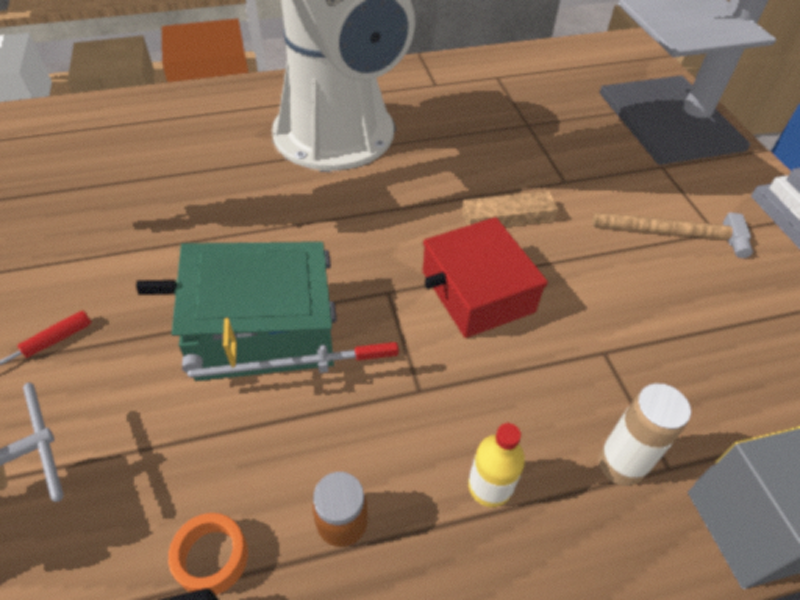

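View pics/top0.png

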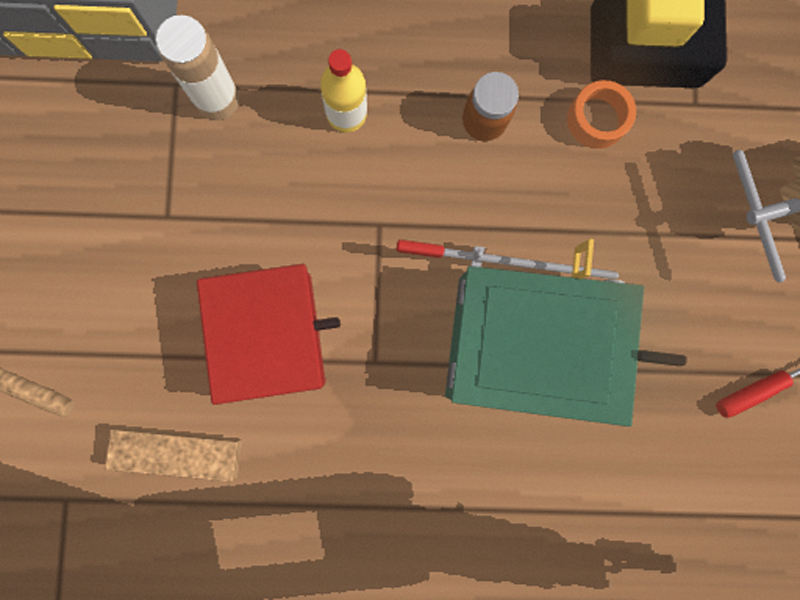

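Scene view: chest lid spans (180,243)–(330,330), pull at (138–176,287), prop grip at (356–398,351), pivot at (193,366). Top view: lid corners (470,266), (643,285), (632,425), (452,402); pull (640–686,358), grip (398–444,248). The lid looks ajar. I'll fit the chest pose next.

```bash
cat > fit.py <<'E'
import numpy as np
from scipy.optimize import least_squares
C={n:np.load(n+"0.npz") for n in("scene","top")}
def proj(n,P):
    c=C[n]; q=c["view"][:3,:3]@P+c["view"][:3,3]; q=c["intrinsics"]@q; return q[:2]/q[2]/0.64
def W(p,v):
    c,s=np.cos(p[2]),np.sin(p[2]); return np.array([p[0]+c*v[0]-s*v[1],p[1]+s*v[0]+c*v[1],v[2]])
def lid(a,v): # v closed coords, chest frame; opens upward about y=.1,z=.09
    dy,dz=v[1]-.1,v[2]-.09; c,s=np.cos(a),np.sin(a)
    return np.array([v[0],.1+c*dy+s*dz,.09-s*dy+c*dz])
def rod(b,r,h=0,x=.102): return np.array([x,-.09+r*np.cos(b)-h*np.sin(b),.055+r*np.sin(b)+h*np.cos(b)])
O=[]
def add(n,f,u,w=1,tag=""): O.append((n,f,u,w,tag))
add("top",lambda p:rod(p[4],.28,.005),(398,246),1,"gripend");add("top",lambda p:rod(p[4],.22,.01),(444,251),1,"gripnear")
add("scene",lambda p:rod(p[4],.28,0,.106),(398,350),1,"gripend");add("scene",lambda p:rod(p[4],.22,0,.106),(356,352),1,"gripnear")
add("scene",lambda p:rod(0,0,0,.108),(193,366),.7,"pivot")
for s,y,ut,us in((1,0.1,(470,266),(326,243)) ,(1,-.1,(643,285),(174,332)),(-1,-.1,(632,425),(181,245)),(-1,.1,(452,402),None)):
    if (s,y)==(1,.1): us=(331,328)
    add("top",lambda p,s=s,y=y:lid(p[3],np.array([s*.08,y,.09+p[5]])),ut,.5,f"lid{s}{y}")
    if us: add("scene",lambda p,s=s,y=y:lid(p[3],np.array([s*.08,y,.09+p[5]])),us,.5,f"lid{s}{y}")
add("scene",lambda p:lid(p[3],np.array([-.08,.1,.09+p[5]])),(326,243),.5,"lid-1.1")
add("top",lambda p:lid(p[3],np.array([0,-.105-p[6],.105])),(686,360),1,"tabend")
add("scene",lambda p:lid(p[3],np.array([.006,-.105-p[6],.095])),(138,288),1,"tabend")
if __name__=="__main__":
    f=lambda p:np.concatenate([w*(proj(n,W(p,g(p)))-u) for n,g,u,w,_ in O]+[[(p[5]-.006)*1e3,(p[6]-.05)*1e3]])
    r=least_squares(f,[.45,-.2,0,.1,0,.006,.05],loss="soft_l1",f_scale=3); p=r.x
    print(p.round(4))
    for n,g,u,w,t in O: print(n,t,(proj(n,W(p,g(p)))-u).round(1))
    np.save("pose.npy",p)
    print("pull",W(p,lid(p[3],np.array([0,-.136,.094]))),"grip",W(p,rod(p[4],.25)))
E
python3 fit.py
```

```text
[ 0.47   -0.1934 -0.0959  0.1219  0.019   0.0056  0.049 ]
top gripend [-3.1 -1. ]
top gripnear [-1.1 -0.4]
scene gripend [-0.8 -1.4]
scene gripnear [-2.1  2. ]
scene pivot [-2.9  9.6]
top lid10.1 [-2.9  1.6]
scene lid10.1 [-1.7 -2.7]
top lid1-0.1 [-3.7  1.3]
scene lid1-0.1 [-1.  -1.2]
top lid-1-0.1 [-4.9 -0.3]
scene lid-1-0.1 [ 0.7 -3.3]
top lid-10.1 [-0.5 -0.6]
scene lid-1.1 [-5.5 -2.4]
top tabend [-0.8  0.4]
scene tabend [-3.   0.1]
pull [ 0.45719775 -0.32658662  0.1226744 ] grip [ 0.58684535 -0.04398329  0.05975837]
```

```bash
cat > h.py <<'E'
from workcell import bot,hand,kinematics,get_obs,vision,hand_in
from fit import *
import cv2
p=np.load("pose.npy")
def down(k): 
    f=(p[2]+k*np.pi/2)/2; return np.array([np.cos(f),np.sin(f),0,0])
def wproj(c,P):
    q=c["view"][:3,:3]@P+c["view"][:3,3]; K=c["intrinsics"]; r=np.hypot(q[0],q[1]); t=np.arctan2(r,q[2])
    return np.array([K[0,2]+K[0,0]*t*q[0]/r,K[1,2]+K[1,1]*t*q[1]/r])
def snap(cam,name,pts=()):
    c=vision.read_camera(cam); im=cv2.resize(c["frame"][:,:,::-1],(800,600),interpolation=cv2.INTER_CUBIC)
    for P in pts:
        if cam=="wrist": u=wproj(c,P)
        else:
            q=c["intrinsics"]@(c["view"][:3,:3]@P+c["view"][:3,3]); u=q[:2]/q[2]
        u=u/.64; cv2.drawMarker(im,(int(u[0]),int(u[1])),(255,0,255),cv2.MARKER_CROSS,14,1); print(u.round(1))
    cv2.imwrite(f"pics/{name}.png",im); return c
def pull(a): return W(p,lid(a,np.array([0,-.136,.094])))
D=np.array([0,0,.002])
E
python3 - <<'E'
from h import *
for k in(1,-1): print(k,kinematics.solve_ik(pull(p[3])+[0,0,.07],down(k)),kinematics.solve_ik(pull(.88)-D,down(k)),kinematics.solve_ik(W(p,rod(.87,.25)),down(k)))
k=min((1,-1),key=lambda k:abs(kinematics.solve_ik(pull(p[3])+[0,0,.07],down(k))[5]))
print(k); bot.reach(pull(p[3])+[0,0,.07],down(k))
c=snap("wrist","w1",[W(p,lid(p[3],np.array(v))) for v in ([0,-.136,.105],[0,-.154,.105],[-.08,-.1,.095],[.08,-.1,.095])]); np.savez("w1.npz",**c)
print(get_obs()["time_s"])
E
```

```text
1 [-6.22943518e-01  3.16592736e-01  1.82290593e+00 -4.44089210e-16
  1.00209399e+00 -5.27071632e-01] [-4.79773924e-01  1.71317240e-01  1.82104465e+00 -4.44089210e-16
  1.14923077e+00 -3.83902038e-01] [-2.27452288e-01  3.06213691e-01  1.70557967e+00 -4.44089210e-16
  1.12979929e+00 -1.31580401e-01]
-1 [-6.22943518e-01  3.16592736e-01  1.82290593e+00 -4.44089210e-16
  1.00209399e+00  2.61452102e+00] [-4.79773924e-01  1.71317240e-01  1.82104465e+00 -4.44089210e-16
  1.14923077e+00  2.75769062e+00] [-2.27452288e-01  3.06213691e-01  1.70557967e+00 -4.44089210e-16
  1.12979929e+00  3.01001225e+00]
1
[393.9 333.1]
[394.  373.9]
[217.2 249.2]
[570.3 248.4]
1.7083
```

View pics/w1.png

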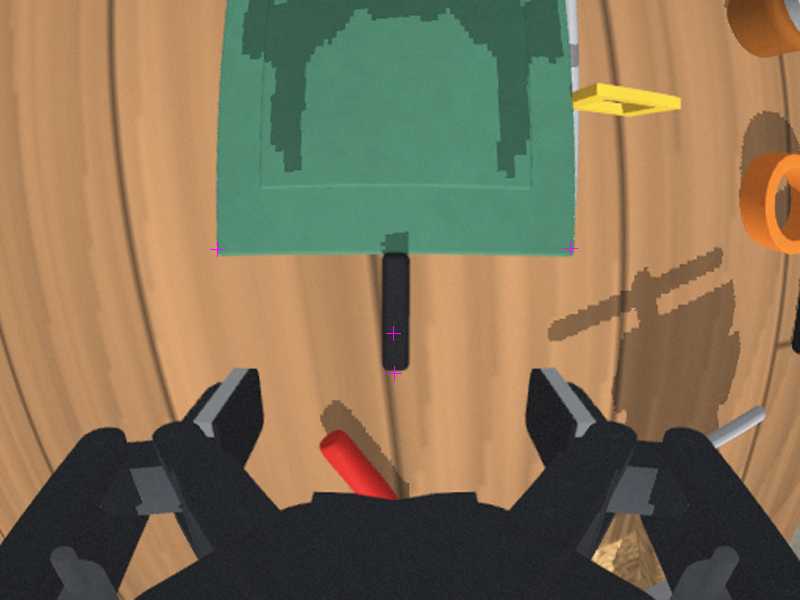

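The pull sits at (395,310), within 1 mm of the prediction. I'll grasp it and lift.

```bash
python3 - <<'E'
from h import *
q=down(1)
bot.servo_line(pull(p[3])-D,velocity=.08)
hand.move_gripper(0.0,50)
o=get_obs();print(o["gripper_width"],o["grip_force"],o["wrist_force"].round(1),o["time_s"])
for a in np.linspace(p[3],.88,9)[1:]:
    bot.servo_line(pull(a)-D,velocity=.05)
    o=get_obs();print(a.round(2),o["wrist_force"].round(1),round(o["grip_force"],1),round(o["gripper_width"],4))
    if np.linalg.norm(o["wrist_force"])>45: break
print(o["time_s"])
c=snap("wrist","w2",[W(p,lid(.88,np.array(v))) for v in ([-.08,-.1,.095],[.08,-.1,.095])])
snap("scene","s2",[W(p,lid(.88,np.array(v))) for v in ([-.08,-.1,.095],[.08,-.1,.095],[0,-.136,.094])])
E
```

```text
0.011495571625672081 50.79983353614807 [ 1.2 -0.3  0.6] 3.425
0.22 [ 4.2  2.6 -0.1] 50.2 0.0117
0.31 [ 4.7  3.6 -2.6] 49.8 0.0112
0.41 [ 6.5  2.7 -2.9] 49.7 0.0111
0.5 [ 4.6  3.8 -2.8] 49.7 0.011
0.6 [ 5.5  3.7 -4.3] 49.7 0.0112
0.69 [ 4.8  3.  -4.4] 50.1 0.0111
0.79 [ 6.4  3.3 -4. ] 50.7 0.011
0.88 [ 7.   3.1 -4.7] 51.1 0.0113
8.225
[172.2 307.5]
[612.2 307.1]
[215.8 167.3]
[210.8 257.4]
[188.  193.9]
```

View pics/s2.png

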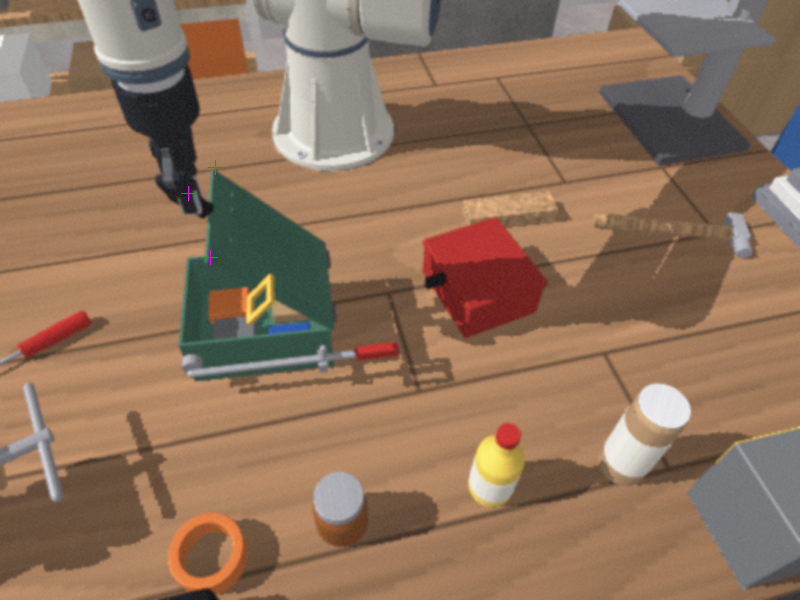

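Lid edge in the picture agrees with 0.88 (its top corners near (213,175) and (210,258)). I'll nudge it to the stop, release, and go to the prop grip.

```bash
cat >> h.py <<'E'
E
python3 - <<'E'
from h import *
q=down(1)
for a in (.895,.91,.925):
    bot.servo_line(pull(a)-D,velocity=.03); o=get_obs(); print(a,o["wrist_force"].round(1))
    if o["wrist_force"][2]<-13: break
bot.dwell(.3); hand.move_gripper(.04)
P=get_obs()["position"]; bot.servo_line([P[0],P[1],.40],velocity=.15)
G=W(p,rod(p[4],.25))
bot.reach([G[0],G[1],.40],q); bot.servo_line([G[0],G[1],.15],velocity=.2)
c=snap("wrist","w3",[W(p,rod(p[4],r,.01)) for r in (.22,.25,.28)]+[W(p,lid(.88,np.array([.08,y,.09])))for y in(-.03,.1)])
print(get_obs()["time_s"],get_obs()["wrist_force"])
E
```

```text
0.895 [ 5.7  0.9 -5.7]
0.91 [ 6.9 -1.3 -8.2]
0.925 [ 10.7 -18.5 -26.7]
[391.9 379.5]
[391.7 321.9]
[391.6 258.8]
[340.8 722.4]
[346.  453.1]
13.1167 [-0.17343527  0.09329666  0.15315177]
```

View pics/w3.png

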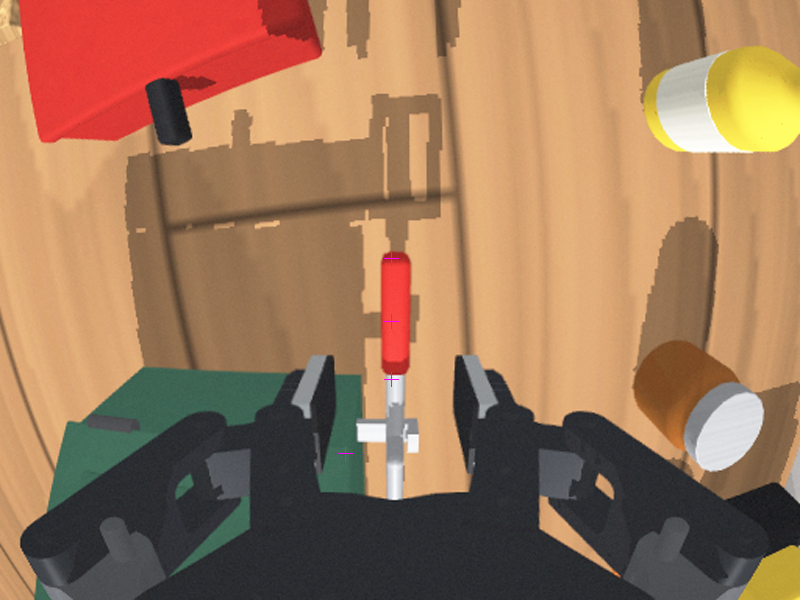

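Grip spans (396, 252–374), meaning offsets of +2 mm (x) and +3 mm (y) from the model. I'll apply those, grasp, and swing.

```bash
python3 - <<'E'
from h import *
d=W(p,np.array([.002,.003,0]))-W(p,np.zeros(3)); p[:2]+=d[:2]; np.save("pose.npy",p)
G=lambda b:W(p,rod(b,.25))-D
P=G(p[4]); bot.servo_line([P[0],P[1],.15],velocity=.1); bot.servo_line(P,velocity=.1)
hand.move_gripper(0,40); o=get_obs(); print(o["gripper_width"],o["wrist_force"].round(1),o["time_s"])
for b in list(np.linspace(p[4],.72,8)[1:])+list(np.arange(.74,.93,.015)):
    bot.servo_line(G(b),velocity=.06 if b<.73 else .03); o=get_obs(); f=o["wrist_force"]
    R=W(p,np.array([0,-np.sin(b),np.cos(b)]))-W(p,np.zeros(3)); t=f@R
    print(round(b,3),f.round(1),round(t,1))
    if t<-12: break
print(o["gripper_width"],o["time_s"])
snap("scene","s4",[W(p,rod(b,.178)),W(p,rod(b,.178,.0265))])
E
```

```text
0.01325126485273509 [-2.3  0.9  0.9] 14.7833
0.119 [-5.2 -0.1 -1.1] -1.0
0.219 [-6.2 -0.  -1.3] -1.1
0.319 [-7.1 -1.9 -2.3] -1.4
0.42 [-8.2 -2.  -0.9] 0.4
0.52 [-7.5 -1.2 -0.7] 0.4
0.62 [-8.2 -1.1 -1.8] -0.4
0.72 [-7.8 -0.6 -2.5] -1.0
0.74 [-8.  -0.8 -2.3] -0.6
0.755 [-7.2 -0.9 -3.4] -1.4
0.77 [-7.5 -0.6 -4. ] -2.0
0.785 [-7.7 -0.3 -2.5] -1.0
0.8 [-7.5 -0.8 -2.6] -0.7
0.815 [-7.6  0.3 -3.4] -2.0
0.83 [-7.3 -0.5 -2.8] -1.0
0.845 [-7.3 -0.3 -1.9] -0.5
0.86 [-7.7 -0.1 -2.7] -1.1
0.875 [-5.6  4.8 -9.6] -9.4
0.89 [  1.5  14.  -22.4] -25.0
0.01316923242587402 21.8167
[261.8 299.3]
[241.6 292.2]
```

View pics/s4.png

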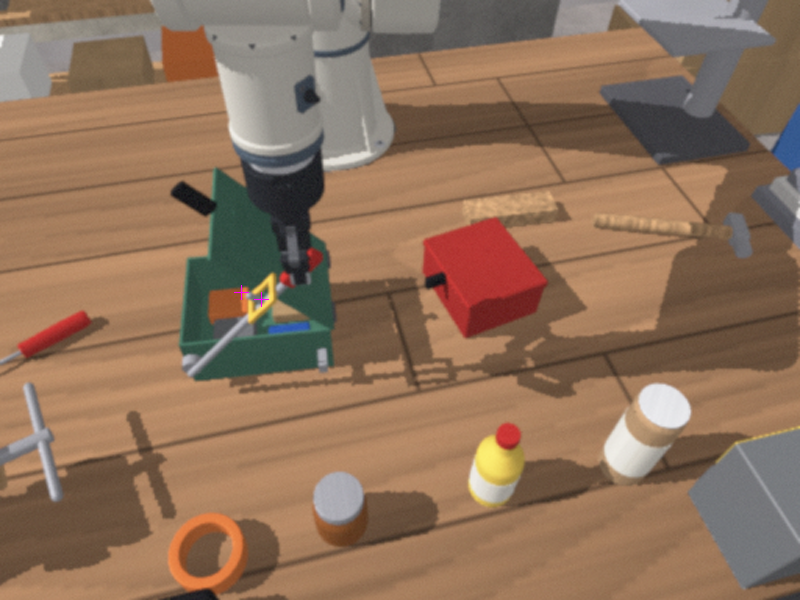

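The rod lies against the catch at (262,298), and it stopped near the nominal home angle. I'll release, retreat and look closely.

```bash
python3 - <<'E'
from h import *
hand.move_gripper(.036)
P=get_obs()["position"]; bot.servo_line([P[0],P[1],.40],velocity=.15)
o=get_obs(); print(o["wrist_force"].round(1),o["time_s"])
a=[]
for n in("scene","top","wrist"):
    c=vision.read_camera(n); u=W(p,rod(.86,.178,.01))
    if n=="wrist": u=wproj(c,u)
    else: q=c["intrinsics"]@(c["view"][:3,:3]@u+c["view"][:3,3]); u=q[:2]/q[2]
    x,y=int(np.clip(u[0],33,478)),int(np.clip(u[1],50,333)); print(n,u.round())
    a.append(cv2.resize(c["frame"][y-50:y+50,x-33:x+33,::-1],(264,400),interpolation=cv2.INTER_CUBIC))
cv2.imwrite("pics/z5.png",np.hstack(a))
E
```

```text
[ 0.1 -0.1 -0.4] 23.3833
scene [165. 191.]
top [358. 153.]
wrist [252. 213.]
```

View pics/z5.png

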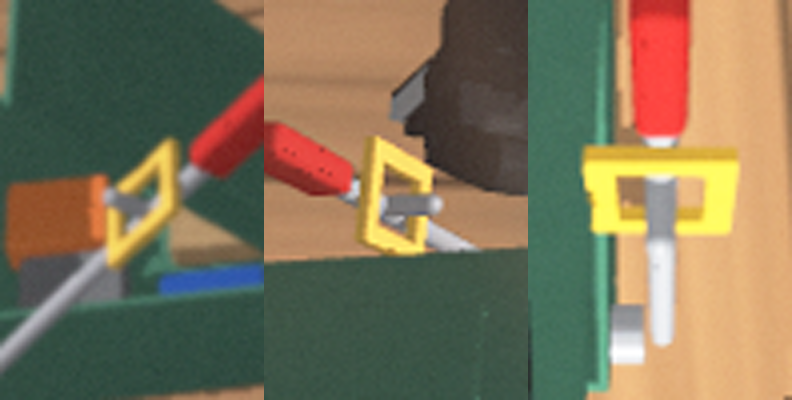

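The pin passes through the catch's hole in all three views (scene crop (125,203), top crop (410,205)), and the rod lies flat against the plate. The gripper is clear, so I'll hand in.

```bash
python3 -c "
from workcell import *
from workcell import hand_in
print(hand_in())"
```

```text
the job is handed in; nothing more can be done
None
```

I lifted the lid to its stop, swung the prop rod up until its pin was through the yellow catch's hole (confirmed in three camera views), let go, and handed the job in at about 23.5 s; the hand-in returned no verdict.

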